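# One cassette from the hand-cranked feeder

### The arm

A 7-joint arm with a two-finger parallel gripper is mounted at the origin on the work surface. World frame = base frame: x ahead of the robot, y to its left, z up, the work surface at z = 0. Lengths are in mm, angles in rad, forces in N, time in s.
With the tool pointing down it reaches from about 425 to 875 mm from the base axis. Payload 8.4 kg.
Tool frame: the origin (TCP) lies at the very end of the fingers, on their centre line; the grasp point (between the pads) lies 19 mm behind it; x points along the fingers, z is the direction in which the jaws open and shut, and the axes are right-handed (so a half turn about x gives the same grasp; the last joint's range is limited). The gripper opens to 87 mm and grips with 3 to 60 N. Pads are 19 mm wide; open, the fingers measure 117 mm over their backs; the gripper's body (75 mm by 190 mm) begins 51 mm behind the grasp point.
Start: joints at [-1.269, 0.333, 0.04, 1.465, -0.013, 1.343, -0.059], TCP at [253.599, 598.457, 222.546] pointing down, gripper open.
Joint ranges: [-2.58, 2.58], [-0.38, 2.09], [-1.3, 1.39], [0.25, 2.4], [-1.5, 4.64], [0.08, 2.09], [-2.65, 2.65]. Speed limits (rad/s): [2.22, 2.22, 2.79, 2.79, 3.14, 3.14, 3.14].

### API

Orientations are given as a unit quaternion [x, y, z, w].
In Python, from cell import observe, viewer, r gives the robot as it stands.
- The arm moves only by the tool apply_moves, never from a script. Its argument "moves" is a list of rows, each a list of 2 entries, a list of its own where there are three numbers: the shift along the tool's x, y, z in cm, then the turn about the tool's x in rad. In form: [[[x, y, z], roll], ...]. A call has exactly 5 rows; each row is the pose to reach, as a shift and turn from the pose commanded when the call began, along the tool's axes at that moment; what a row does not reach only later rows make up. A row lasts 1/10 s, in which the tool goes at most 50 mm and 8.59 degrees, less where a joint would pass 70% of its speed; a pose out of reach is approached as far as the arm can. A call with a gripper value outside its range is refused whole. "claw" is the closure in counts, from 0 (fully open) to 255 (shut), set as the call begins (left out, the last holds). The fingers move at their own pace and stop on an object; "grip_force" is the grip in N (left out, the last holds). Time passes only in rows, so rows that repeat a pose let the fingers close, or fill a call up. It gives the time, the measured TCP pose, the force and the opening at its end, in the units of the state.
- observe(): the state, without advancing time (a new reading comes with each control period).
- viewer.capture(name): name is "scene" or "top"; returns a dict with "img" (420x560x3 uint8, red, green, blue), "fx", "fy", "cx", "cy" (pixels), "world_from_camera" (4x4, takes a point from camera to world coordinates). Camera axes: x right, y down, z forward; pixel columns grow to the right and rows downward; lengths in mm; the calibration is good to about 2 mm. A picture is of the moment at which its call begins. There is no depth.
- r.finish_job(): hands the job in, once; it reports no verdict.
The state is a dict: "time": time; "joints": joint angles; "joint_velocities": joint speeds; "tau": joint torques, N m; "position": TCP position; "eef_rot": TCP orientation; "wrist_force": force on the tool from outside, world axes, zero at the start; "wrist_torque": the same for the moment, N m; "width": finger opening in mm.
Only numpy, scipy, OpenCV 4.12 (cv2) and the standard library are available. Lean on these libraries where they do the work, as an engineer would, in place of code of your own. Each camera call takes 0.05 s, during which the arm holds its last target.

### The job

Dispense one tissue cassette from the hand-cranked cassette feeder: take its upright crank knob and turn the flywheel anticlockwise (seen from above) through exactly one full revolution, so that the pusher slides the lowest cassette out onto the delivery tray and goes back. Stop with the crank knob back at the steel pointer on the housing, neither short of it nor past it, and let go.

Things in the scene. Friction and masses are not known exactly. Their poses are not given: they have to be found in the camera images.
- handwheel (a joint): flywheel: level metal disc, 140 mm diameter, top face 97 mm above the table, vertical axis through the feeder's origin. Value in rad: 0 with the knob at the steel pointer (home), growing anticlockwise from above; one revolution is 6.283. Starts within 0.1 of 0; it cannot go below -0.3, and nothing stops it at one turn. Light friction (2 to 3 N at the knob) keeps it where it is left.
- crank_knob (a point): centre, half-way up, of the flywheel's upright black crank knob: cylinder 24 mm in diameter, 98 to 148 mm above the table (this point 123), 55 mm from the axis. It spins freely on its pin, so it can be held at a constant gripper orientation all round. Nothing else of the feeder is higher than 107 mm (hub cap 32 mm wide: 105; steel pointer: 97).
- feeder: fixed cassette feeder; origin on the table under the flywheel's axis, z up. White housing 180 (x) by 140 mm (y); steel pointer on its -x edge, so at home the knob is 55 mm along -x from the axis. On the +y side a magazine (70 mm high, centre at y 120) with stacked cassettes, then the tray (floor 20 mm high, end at y 226). The pusher goes 50 mm along +y and back in one turn.
- cassette (a point): centre of the lowest white cassette of the stack, 40 (x) by 28 (y) by 8 mm. At the start it lies in the magazine 120 mm along the feeder's +y from the axis, 24 mm high; once pushed out onto the tray it lies about 163 mm from the axis.

How it is judged:
By the outcome, as a careful person would: the job done as asked, in the order asked, and still so for the second after the job is handed in, with the robot touching nothing.
It also fails if it takes over 45 s, if anything falls off the work surface, if the arm or the gripper's body presses on something with over 40 N, if the wrist force passes 120 N, or if a joint passes its speed limit or range.

## Working session

There is one attempt and no reset: what is moved stays moved. The work goes in short steps, Python scripts to look and compute and a tool call to move; the robot and the scene stay as the last step left them, time stands still between calls to the robot, and variables do not carry over. Pictures are saved under pics/ and viewed, and the job is handed in when it is done.

Besides the shell and the picture viewer there is one more tool, called after "Call:" by a JSON object that holds its "api" and its "payload", one argument or row to a line. apply_moves: Moves the arm, as the interface text tells. Its arguments: {"type":"object","properties":{"moves":{"type":"array"},"claw":{"type":"number"},"grip_force":{"type":"number"}},"required":["moves"]}

```bash
ls; mkdir -p pics; python3 - <<'E'
from cell import observe, viewer, r
import cv2,numpy as np
s=observe();print(s)
for n in("scene","top"):
    c=viewer.capture(n);cv2.imwrite(f"pics/{n}0.png",c["img"][:,:,::-1]);print(n,c["fx"],c["fy"],c["cx"],c["cy"],np.round(c["world_from_camera"],4).tolist())
E
```

```text
pics
{'time': 0.0, 'joints': array([-1.26916761,  0.3339187 ,  0.03987789,  1.46627019, -0.01337734,
        1.34328614, -0.05849574]), 'joint_velocities': array([-0.00098303, -0.00087356,  0.00067497,  0.00096568, -0.00119717,
       -0.00049161,  0.00236576]), 'tau': array([-2.58257760e-04, -6.56340194e+01,  1.33480232e+00, -4.03800702e+01,
       -5.96900750e-02,  4.46951576e-02,  1.41696373e-04]), 'position': array([253.47363188, 598.03620293, 221.65482716]), 'eef_rot': array([-0.39080472,  0.58998074,  0.3900969 ,  0.58908302]), 'wrist_force': array([ 0.88129452, -0.5117005 , -0.41852547]), 'wrist_torque': array([ 0.04903476, -0.02569502,  0.04986888]), 'width': 87.14474509869402}
scene 497.43058317952676 497.43058317952676 284.7903619604461 207.81434873772787 [[-0.8032, 0.435, -0.407, 812.0832], [0.5955, 0.567, -0.5691, 422.8975], [-0.0168, -0.6994, -0.7145, 592.9106], [0.0, 0.0, 0.0, 1.0]]
top 450.9684350570591 450.9684350570591 276.3290492538706 214.45994540310733 [[-0.0219, -0.9951, 0.0964, 471.6665], [-0.9997, 0.0208, -0.0128, 55.0661], [0.0107, -0.0967, -0.9953, 753.4203], [0.0, 0.0, 0.0, 1.0]]
```

View pics/scene0.png

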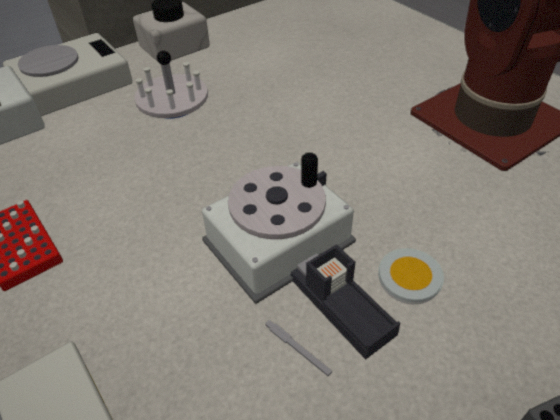

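View pics/top0.png

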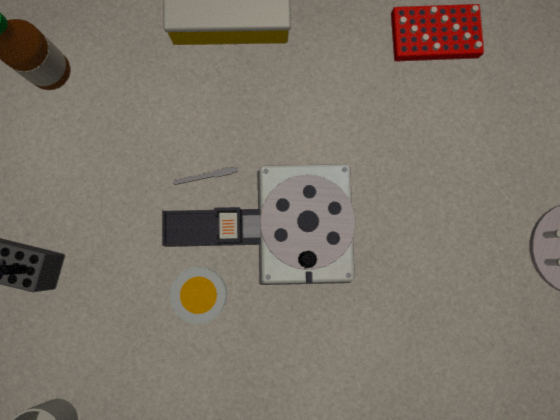

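The scene view has the feeder in the middle: hub at about (277,195), knob at (310,170). The top view has the hub at (308,221), knob at (307,259), pointer at (309,277) and tray to the left, which is world +y. I'll measure these precisely next.

```bash
cat > h.py <<'E'
from cell import observe, viewer, r
import cv2,numpy as np
def proj(c,P):
    W=np.array(c["world_from_camera"]);p=(np.asarray(P,float)-W[:3,3])@W[:3,:3]
    return p[...,:2]/p[...,2:]*[c["fx"],c["fy"]]+[c["cx"],c["cy"]]
def back(c,u,v,z):
    W=np.array(c["world_from_camera"]);d=W[:3,:3]@[(u-c["cx"])/c["fx"],(v-c["cy"])/c["fy"],1]
    o=W[:3,3];return o+d*(z-o[2])/d[2]
def rectify(c,z,x0,x1,y0,y1,s=3):
    # plane image, s px per mm; col=(y1-y)*s,row=(x1-x)*s
    xs=[(x0,y0),(x0,y1),(x1,y1),(x1,y0)]
    src=np.float32([proj(c,[x,y,z]) for x,y in xs]);dst=np.float32([((y1-y)*s,(x1-x)*s) for x,y in xs])
    return cv2.warpPerspective(c["img"],cv2.getPerspectiveTransform(src,dst),(int((y1-y0)*s),int((x1-x0)*s)),flags=cv2.INTER_CUBIC)
E
python3 - <<'E'
from h import *
c=viewer.capture("top");d=viewer.capture("scene")
print(back(c,308,221,105),back(c,307,259,148),back(c,309,277,97)); print(back(d,277,195,105),back(d,310,157,148))
x,y=back(c,308,221,105)[:2]
for n,cc in(("t",c),("s",d)):
    im=rectify(cc,97,x-95,x+95,y-95,y+95);cv2.imwrite(f"pics/r_{n}.png",im[:,:,::-1])
print(x,y)
E
```

```text
[524.03558937   1.22536668 105.        ] [469.63572511   7.59712274 148.        ] [443.54164524   1.44559618  97.        ]
[527.8382521    7.29181249 105.        ] [472.04804382  10.49234478 148.        ]
524.0355893662348 1.2253666807766805
```

View pics/r_t.png

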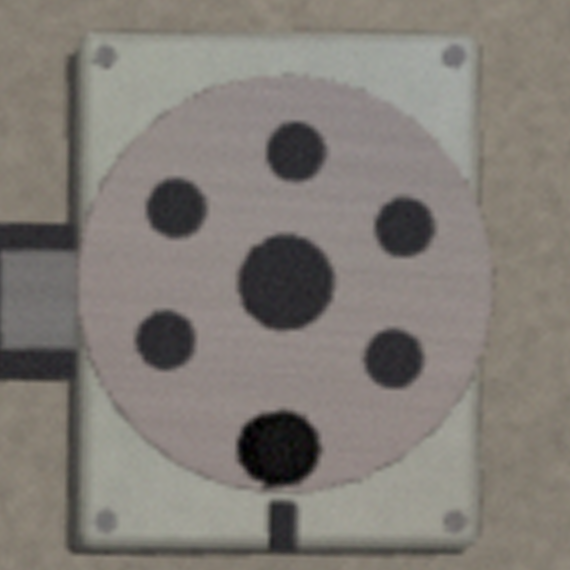

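View pics/r_s.png

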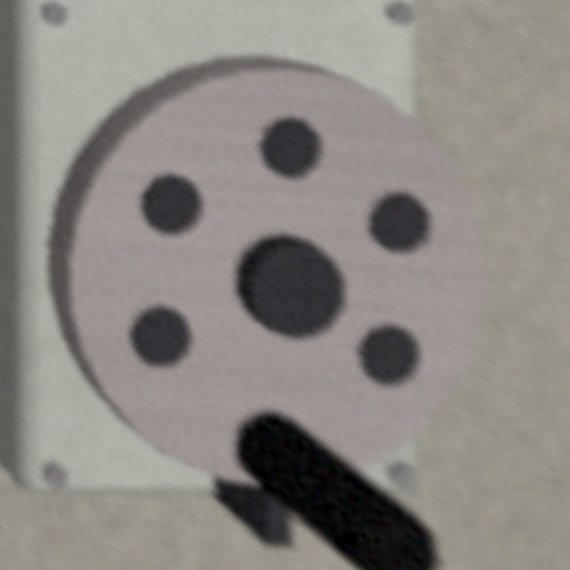

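The rectified top view shows the housing aligned with the world axes. Five disc holes are visible, with the knob at (278,448) and the pointer at (283,525). The scene view shows the same holes. I'll fit the disc's centre and phase from the holes.

```bash
cat >> h.py <<'E'
from scipy.optimize import least_squares
X0,Y0=524.0,1.2
def holes(c,s=3,R=95):
    im=rectify(c,97,X0-R,X0+R,Y0-R,Y0+R,s);g=cv2.cvtColor(im,cv2.COLOR_RGB2GRAY)
    m=(g<95).astype(np.uint8);n,l,st,ce=cv2.connectedComponentsWithStats(m)
    out=[]
    for i in range(1,n):
        a=st[i,4]
        w,h=st[i,2:4]
        if 1500<a<4500 and 0.75<w/h<1.33 and a/(w*h)>.7:
            p=np.array([X0+R-ce[i,1]/s,Y0+R-ce[i,0]/s])
            if 20<np.hypot(*(p-[X0,Y0]))<62: out.append(p)
    return np.array(out)
def fit(P,th0):
    # angles from -x, ccw ; holes at th+k*60deg
    def res(q):
        x,y,rr,t=q;v=P-[x,y];a=np.arctan2(v[:,1],v[:,0])-np.pi-t
        a-=np.round(a/(np.pi/3))*np.pi/3
        return np.r_[np.hypot(v[:,0],v[:,1])-rr,rr*a]
    s=least_squares(res,[X0,Y0,44,th0]);return s.x,np.abs(s.fun).max()
E
python3 - <<'E'
from h import *
for n in("top","scene"):
    c=viewer.capture(n);P=holes(c);print(n,np.round(P,1).tolist());print(fit(P,-.08))
    # knob top
    W=np.array(c["world_from_camera"])
    print("cam",W[:3,3])
    im=rectify(c,148,410,530,-60,60,4);cv2.imwrite(f"pics/k_{n}.png",im[:,:,::-1])
E
```

```text
top [[568.6, -2.2], [549.7, 37.6], [543.4, -38.5], [505.7, 41.2], [499.6, -34.9]]
(array([ 5.24606938e+02,  1.36197322e+00,  4.40815360e+01, -8.15361339e-02]), np.float64(0.059960526540292346))
cam [471.66647838  55.06608088 753.42025864]
scene [[569.9, -0.5], [551.0, 39.3], [544.9, -36.7], [507.0, 42.9], [500.9, -33.3]]
(array([ 5.25965610e+02,  3.05585438e+00,  4.41020675e+01, -7.95884701e-02]), np.float64(0.07401977817740824))
cam [812.08321102 422.89750972 592.91060409]
```

```bash
python3 - <<'E'
import cv2,numpy as np
cv2.imwrite("pics/k.png",np.hstack([cv2.imread(f"pics/k_{n}.png")[:, :400] for n in("top","scene")]))
E
```

```text
(no output)
```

View pics/k.png

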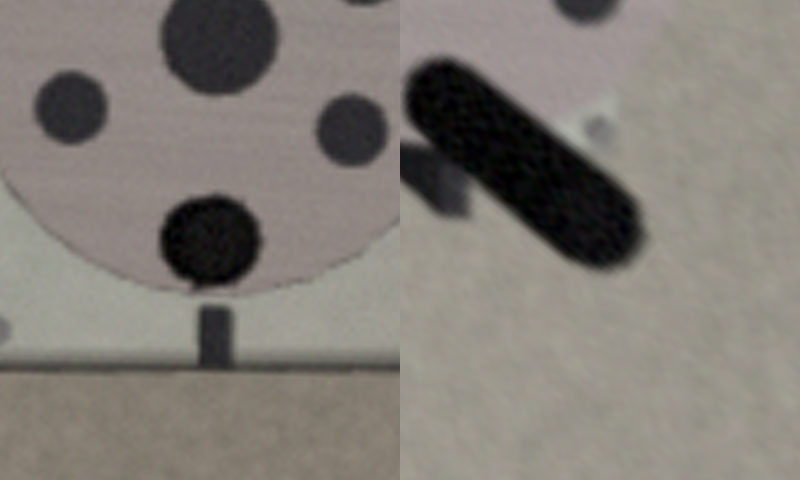

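```bash
python3 - <<'E'
from h import *
from scipy.spatial.transform import Rotation as R
c=viewer.capture("top");im=c["img"][200:420,0:260]
cv2.imwrite("pics/ll.png",cv2.resize(im,None,fx=2.5,fy=2.5)[:,:,::-1])
print(back(c,35,410,0),back(c,20,420,0),back(c,60,290,0),back(c,0,240,0))
s=observe();M=R.from_quat(s["eef_rot"]).as_matrix();print(np.round(M,4));print(np.arctan2(M[1,2],M[0,2]))
E
```

```text
[238.07548375 438.8156672    0.        ] [223.25667637 462.19451406   0.        ] [427.37077632 403.57822325   0.        ] [511.66485315 504.5531406    0.        ]
[[-1.000e-04 -9.207e-01  3.902e-01]
 [-3.000e-04  3.902e-01  9.207e-01]
 [-1.000e+00 -0.000e+00 -4.000e-04]]
1.1698998919418278
```

View pics/ll.png

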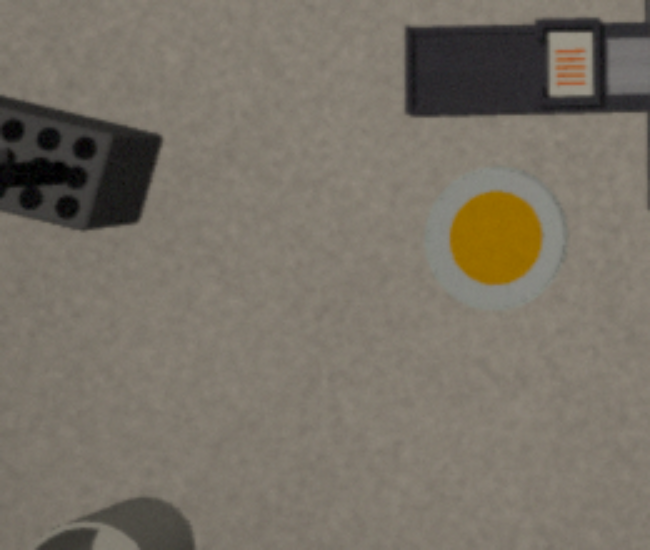

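I fitted the axis at about (525, 2) with the wheel at about −0.08 rad, which puts the knob at about (470, 6.6). The crop shows a dark rack at (80,170) and a beaker at (110,530) near the path, so I'll raise the tool before traversing.

Call:
{"api": "apply_moves", "payload": {
  "moves": [
    [[-4, 0, 0], -0.14],
    [[-8, 0, 0], -0.28],
    [[-8, 0, 0], -0.401],
    [[-8, 0, 0], -0.401],
    [[-8, 0, 0], -0.401]
  ],
  "claw": 0,
  "grip_force": 15
}}

```text
time: 0.85
position: [253.5, 598.1, 301.6]
eef_rot: [-0.499, 0.501, 0.499, 0.5]
wrist_force: [0.4, 0.4, -0.2]
width: 87.2
```

Call:
{"api": "apply_moves", "payload": {
  "moves": [
    [[0, -1.7, -4.5], 0],
    [[0, -3.4, -9], 0],
    [[0, -5.1, -13.5], 0],
    [[0, -6.8, -18], 0],
    [[0, -8.5, -22.5], 0]
  ]
}}

```text
time: 1.35
position: [338.7, 371.1, 301.3]
eef_rot: [-0.499, 0.502, 0.499, 0.5]
wrist_force: [0.5, -0.1, -0.2]
width: 87.2
```

Call:
{"api": "apply_moves", "payload": {
  "moves": [
    [[0, -1.7, -4.5], 0],
    [[0, -3.4, -9], 0],
    [[0, -5.1, -13.5], 0],
    [[0, -6.8, -18], 0],
    [[0, -8.5, -22.5], 0]
  ]
}}

```text
time: 1.85
position: [423.4, 146.3, 301.5]
eef_rot: [-0.499, 0.501, 0.499, 0.5]
wrist_force: [1.7, 0.2, 0.6]
width: 86.9
```

Call:
{"api": "apply_moves", "payload": {
  "moves": [
    [[0, -1.6, -4.6], 0],
    [[0, -3.2, -9.2], 0],
    [[0, -4.7, -13.9], 0],
    [[4, -4.7, -13.9], 0],
    [[8, -4.7, -13.9], 0]
  ]
}}

```text
time: 2.35
position: [470.9, 7.9, 221.3]
eef_rot: [-0.498, 0.501, 0.498, 0.502]
wrist_force: [0.2, 1.3, -0.6]
width: 87.0
```

```bash
python3 - <<'E'
from h import *
from scipy.spatial.transform import Rotation as R
s=observe();print(s["position"],s["joints"],np.round(R.from_quat(s["eef_rot"]).as_matrix(),4).tolist())
c=viewer.capture("scene");cv2.imwrite("pics/s1.png",c["img"][:,:,::-1])
E
```

```text
[470.93567517   7.87905927 221.31450791] [-0.68423558 -0.06670641  0.55571356  1.90789584  0.03609087  1.28954486
  1.42449171] [[0.0009, -1.0, 0.0068], [0.0006, 0.0068, 1.0], [-1.0, -0.0009, 0.0006]]
```

View pics/s1.png

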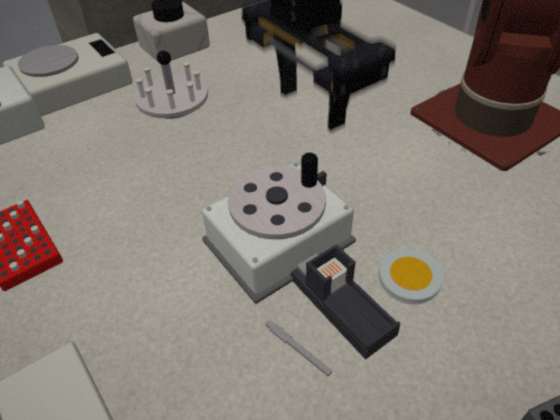

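The gripper sits above the knob, with its fingertips at about (288,85) and (337,120). Next I descend 109 mm.

Call:
{"api": "apply_moves", "payload": {
  "moves": [
    [[3, 0, -0.1], 0],
    [[6, 0, -0.1], 0],
    [[9, 0, -0.1], 0],
    [[10.9, 0, -0.1], 0],
    [[10.9, 0, -0.1], 0]
  ]
}}

```text
time: 2.9
position: [468.5, 8.4, 111.4]
eef_rot: [-0.499, 0.502, 0.5, 0.499]
wrist_force: [-0.3, 0.1, -0.1]
width: 87.0
```

Call:
{"api": "apply_moves", "payload": {
  "moves": [
    [[0, 0, 0], 0],
    [[0, 0, 0], 0],
    [[0, 0, 0], 0],
    [[0, 0, 0], 0],
    [[0, 0, 0], 0]
  ],
  "claw": 150,
  "grip_force": 15
}}

```text
time: 3.4
position: [471.0, 8.6, 114.0]
eef_rot: [-0.5, 0.5, 0.5, 0.5]
wrist_force: [0.1, 0.8, 0.6]
width: 55.1
```

```bash
python3 - <<'E'
from h import *
s=observe();print(s["position"],s["wrist_force"],s["width"])
for n in("scene","top"):
    c=viewer.capture(n);cv2.imwrite(f"pics/{n}2.png",c["img"][:,:,::-1])
E
```

```text
[470.95358345   8.59560883 114.02681638] [0.06997609 0.83554662 0.60284803] 55.10103707406649
```

View pics/scene2.png

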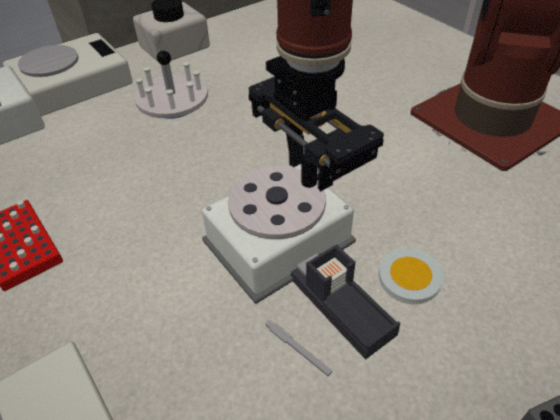

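View pics/top2.png

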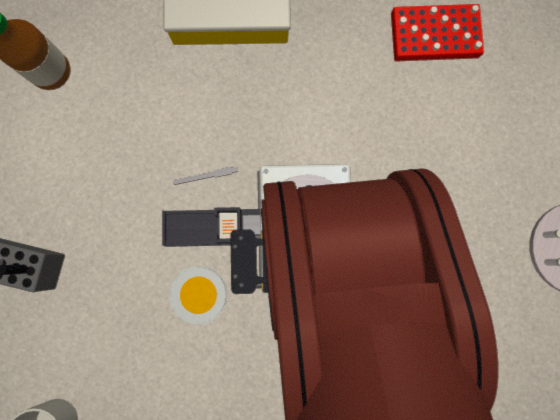

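The fingers straddle the knob at (310,170) in the scene view; the arm hides it in the top view. I'll close on it.

Call:
{"api": "apply_moves", "payload": {
  "moves": [
    [[0, 0, -0.1], 0],
    [[0, 0, -0.2], 0],
    [[0, 0, -0.2], 0],
    [[0, 0, -0.2], 0],
    [[0, 0, -0.2], 0]
  ],
  "claw": 255,
  "grip_force": 15
}}

```text
time: 4.0
position: [470.7, 6.3, 113.6]
eef_rot: [-0.5, 0.5, 0.5, 0.5]
wrist_force: [-1.2, -0.2, 0.4]
width: 23.4
```

Call:
{"api": "apply_moves", "payload": {
  "moves": [
    [[0, 0, 0], 0],
    [[0, 0, 0], 0],
    [[0, 0, 0], 0],
    [[0, 0, 0], 0],
    [[0, 0, 0], 0]
  ]
}}

```text
time: 4.5
position: [470.7, 6.4, 113.5]
eef_rot: [-0.5, 0.5, 0.5, 0.5]
wrist_force: [-0.1, -2.1, -0.1]
width: 23.4
```

```bash
python3 - <<'E'
from h import *
s=observe();print(s["position"],s["wrist_force"],s["width"])
c=viewer.capture("scene");P=holes(c);print(len(P),fit(P,-.08) if len(P)>1 else P)
E
```

```text
[470.66386318   6.37508806 113.53825431] [-0.08055494 -2.07923472 -0.11608835] 23.40077933121579
5 (array([ 5.25969546e+02,  3.08613385e+00,  4.40944596e+01, -7.93157054e-02]), np.float64(0.07021763540179148))
```

The knob is gripped, and the wheel still reads −0.079 with the holes visible in the scene camera. I'll compute the circle table.

```bash
cat > tab.py <<'E'
import numpy as np,sys
def tab(t0,t1,n):
    t=np.linspace(t0,t1,n*5+1);p=np.round(5.5*np.c_[np.cos(t),-np.sin(t)],2) # tool y=-x, z=y
    for k in range(n):
        print(round(t[5*k+5],3),[[[0,float(a),float(b)],0] for a,b in np.round(p[5*k+1:5*k+6]-p[5*k],2)+0.0])
tab(*map(float,sys.argv[1:3]),int(sys.argv[3]))
E
python3 tab.py -0.08 6.2832 12
```

```text
0.45 [[[0, 0.02, -0.58], 0], [[0, -0.03, -1.16], 0], [[0, -0.14, -1.74], 0], [[0, -0.3, -2.3], 0], [[0, -0.53, -2.83], 0]]
0.981 [[[0, -0.28, -0.51], 0], [[0, -0.61, -0.99], 0], [[0, -1.0, -1.43], 0], [[0, -1.42, -1.83], 0], [[0, -1.89, -2.18], 0]]
1.511 [[[0, -0.5, -0.3], 0], [[0, -1.03, -0.54], 0], [[0, -1.58, -0.73], 0], [[0, -2.15, -0.85], 0], [[0, -2.73, -0.92], 0]]
2.041 [[[0, -0.58, 0.0], 0], [[0, -1.16, 0.05], 0], [[0, -1.73, 0.17], 0], [[0, -2.29, 0.35], 0], [[0, -2.82, 0.59], 0]]
2.571 [[[0, -0.51, 0.29], 0], [[0, -0.98, 0.63], 0], [[0, -1.41, 1.02], 0], [[0, -1.8, 1.46], 0], [[0, -2.14, 1.93], 0]]
3.102 [[[0, -0.29, 0.51], 0], [[0, -0.52, 1.04], 0], [[0, -0.7, 1.6], 0], [[0, -0.81, 2.17], 0], [[0, -0.87, 2.75], 0]]
3.632 [[[0, 0.01, 0.58], 0], [[0, 0.08, 1.16], 0], [[0, 0.21, 1.73], 0], [[0, 0.4, 2.28], 0], [[0, 0.65, 2.81], 0]]
4.162 [[[0, 0.3, 0.5], 0], [[0, 0.65, 0.96], 0], [[0, 1.05, 1.39], 0], [[0, 1.49, 1.77], 0], [[0, 1.97, 2.1], 0]]
4.692 [[[0, 0.52, 0.28], 0], [[0, 1.06, 0.5], 0], [[0, 1.61, 0.66], 0], [[0, 2.19, 0.77], 0], [[0, 2.77, 0.81], 0]]
5.223 [[[0, 0.58, -0.02], 0], [[0, 1.16, -0.1], 0], [[0, 1.73, -0.24], 0], [[0, 2.27, -0.44], 0], [[0, 2.8, -0.7], 0]]
5.753 [[[0, 0.49, -0.31], 0], [[0, 0.95, -0.67], 0], [[0, 1.36, -1.08], 0], [[0, 1.73, -1.53], 0], [[0, 2.05, -2.02], 0]]
6.283 [[[0, 0.27, -0.52], 0], [[0, 0.48, -1.06], 0], [[0, 0.64, -1.62], 0], [[0, 0.73, -2.2], 0], [[0, 0.76, -2.78], 0]]
```

Call:
{"api": "apply_moves", "payload": {
  "moves": [
    [[0, 0.02, -0.58], 0],
    [[0, -0.03, -1.16], 0],
    [[0, -0.14, -1.74], 0],
    [[0, -0.3, -2.3], 0],
    [[0, -0.53, -2.83], 0]
  ],
  "grip_force": 20
}}

```text
time: 5.05
position: [476.1, -22.3, 113.6]
eef_rot: [-0.5, 0.5, 0.5, 0.5]
wrist_force: [-0.6, 2.0, 0.8]
width: 23.3
```

Call:
{"api": "apply_moves", "payload": {
  "moves": [
    [[0, -0.28, -0.51], 0],
    [[0, -0.61, -0.99], 0],
    [[0, -1.0, -1.43], 0],
    [[0, -1.42, -1.83], 0],
    [[0, -1.89, -2.18], 0]
  ]
}}

```text
time: 5.55
position: [495.2, -44.0, 113.6]
eef_rot: [-0.5, 0.5, 0.5, 0.5]
wrist_force: [-1.0, 3.2, 1.6]
width: 23.2
```

```bash
cat > chk.py <<'E'
from h import *
import sys
s=observe();p=s["position"];print(s["time"],p.round(1),s["wrist_force"].round(1),round(s["width"],1),"tcp ang",np.arctan2(-(p[1]-2),-(p[0]-525.3))%6.2832,np.hypot(p[0]-525.3,p[1]-2))
c=viewer.capture("scene");P=holes(c);print(len(P),fit(P,float(sys.argv[1])) if len(P)>1 else P)
cv2.imwrite(f"pics/c{s['time']:.2f}.png",c["img"][:,:,::-1])
E
python3 chk.py 0.97
```

```text
5.55 [495.2 -44.  113.6] [-1.   3.2  1.6] 23.2 tcp ang 0.9914387819637986 54.99988253871582
5 (array([525.97687113,   3.1044055 ,  44.10629693,   0.9783798 ]), np.float64(0.06834252222561332))
```

Tracking is accurate and the forces are small. Continuing.

Call:
{"api": "apply_moves", "payload": {
  "moves": [
    [[0, -0.5, -0.3], 0],
    [[0, -1.03, -0.54], 0],
    [[0, -1.58, -0.73], 0],
    [[0, -2.15, -0.85], 0],
    [[0, -2.73, -0.92], 0]
  ]
}}

```text
time: 6.1
position: [522.6, -53.1, 113.5]
eef_rot: [-0.5, 0.5, 0.5, 0.5]
wrist_force: [-2.5, 1.6, 2.9]
width: 23.1
```

Call:
{"api": "apply_moves", "payload": {
  "moves": [
    [[0, -0.58, 0.0], 0],
    [[0, -1.16, 0.05], 0],
    [[0, -1.73, 0.17], 0],
    [[0, -2.29, 0.35], 0],
    [[0, -2.82, 0.59], 0]
  ]
}}

```text
time: 6.6
position: [550.9, -46.9, 113.6]
eef_rot: [0.5, -0.5, -0.5, -0.5]
wrist_force: [-3.1, -0.1, 2.5]
width: 23.5
```

Call:
{"api": "apply_moves", "payload": {
  "moves": [
    [[0, -0.51, 0.29], 0],
    [[0, -0.98, 0.63], 0],
    [[0, -1.41, 1.02], 0],
    [[0, -1.8, 1.46], 0],
    [[0, -2.14, 1.93], 0]
  ]
}}

```text
time: 7.1
position: [572.1, -27.4, 113.6]
eef_rot: [0.5, -0.5, -0.5, -0.5]
wrist_force: [-2.8, -1.2, 3.3]
width: 23.4
```

```bash
python3 chk.py 2.57; ls -t pics|head -1
```

```text
7.1 [572.1 -27.4 113.6] [-2.8 -1.2  3.3] 23.4 tcp ang 2.5816042683886913 55.28880192206539
3 (array([525.97722026,   3.06334618,  44.15927677,   2.5713073 ]), np.float64(0.031686358083028665))
c7.10.png
```

Call:
{"api": "apply_moves", "payload": {
  "moves": [
    [[0, -0.29, 0.51], 0],
    [[0, -0.52, 1.04], 0],
    [[0, -0.7, 1.6], 0],
    [[0, -0.81, 2.17], 0],
    [[0, -0.87, 2.75], 0]
  ]
}}

```text
time: 7.65
position: [580.6, 0.3, 113.6]
eef_rot: [0.5, -0.5, -0.5, -0.5]
wrist_force: [-4.0, -2.2, 3.1]
width: 23.2
```

Call:
{"api": "apply_moves", "payload": {
  "moves": [
    [[0, 0.01, 0.58], 0],
    [[0, 0.08, 1.16], 0],
    [[0, 0.21, 1.73], 0],
    [[0, 0.4, 2.28], 0],
    [[0, 0.65, 2.81], 0]
  ]
}}

```text
time: 8.15
position: [573.9, 28.3, 113.6]
eef_rot: [0.5, -0.5, -0.5, -0.5]
wrist_force: [-2.8, -4.3, 2.4]
width: 23.0
```

Call:
{"api": "apply_moves", "payload": {
  "moves": [
    [[0, 0.3, 0.5], 0],
    [[0, 0.65, 0.96], 0],
    [[0, 1.05, 1.39], 0],
    [[0, 1.49, 1.77], 0],
    [[0, 1.97, 2.1], 0]
  ]
}}

```text
time: 8.65
position: [554.1, 49.0, 113.6]
eef_rot: [0.5, -0.5, -0.5, -0.5]
wrist_force: [-0.1, -5.7, 1.5]
width: 23.3
```

```bash
python3 chk.py 4.16; ls -t pics|head -1
```

```text
8.65 [554.1  49.  113.6] [-0.1 -5.7  1.5] 23.3 tcp ang 4.163508066714064 55.14862505308922
2 (array([526.01577339,   3.18777632,  44.10025882,   4.15732268]), np.float64(3.3522695730425767e-10))
c8.65.png
```

View pics/c8.65.png

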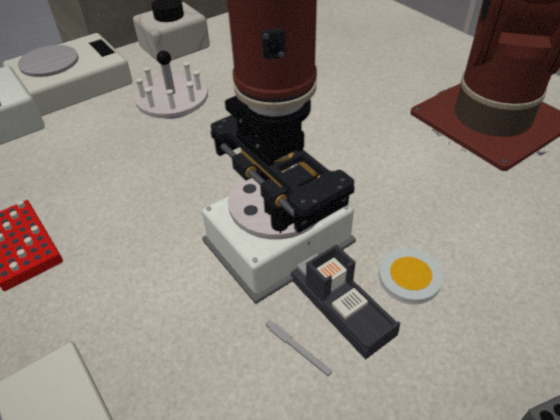

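Call:
{"api": "apply_moves", "payload": {
  "moves": [
    [[0, 0.52, 0.28], 0],
    [[0, 1.06, 0.5], 0],
    [[0, 1.61, 0.66], 0],
    [[0, 2.19, 0.77], 0],
    [[0, 2.77, 0.81], 0]
  ]
}}

```text
time: 9.2
position: [526.7, 57.0, 113.6]
eef_rot: [0.5, -0.5, -0.5, -0.5]
wrist_force: [3.0, -5.5, -0.4]
width: 23.4
```

Call:
{"api": "apply_moves", "payload": {
  "moves": [
    [[0, 0.58, -0.02], 0],
    [[0, 1.16, -0.1], 0],
    [[0, 1.73, -0.24], 0],
    [[0, 2.27, -0.44], 0],
    [[0, 2.8, -0.7], 0]
  ]
}}

```text
time: 9.7
position: [499.1, 50.3, 113.6]
eef_rot: [0.501, -0.499, -0.5, -0.501]
wrist_force: [5.5, -4.4, -3.5]
width: 23.3
```

Call:
{"api": "apply_moves", "payload": {
  "moves": [
    [[0, 0.49, -0.31], 0],
    [[0, 0.95, -0.67], 0],
    [[0, 1.36, -1.08], 0],
    [[0, 1.73, -1.53], 0],
    [[0, 2.05, -2.02], 0]
  ]
}}

```text
time: 10.2
position: [478.7, 31.0, 113.6]
eef_rot: [-0.501, 0.499, 0.5, 0.501]
wrist_force: [5.8, -0.7, -5.6]
width: 23.1
```

```bash
python3 chk.py 5.75; ls -t pics|head -1
```

```text
10.2 [478.7  31.  113.6] [ 5.8 -0.7 -5.6] 23.1 tcp ang 5.726019378203577 54.9182353701012
5 (array([525.98650829,   3.14046151,  44.09617575,   5.71703567]), np.float64(0.03893683406993879))
c10.20.png
```

The picture at 8.65 s shows the cassette out on the tray at (350,302). Now the last segment, then a measurement.

Call:
{"api": "apply_moves", "payload": {
  "moves": [
    [[0, 0.27, -0.52], 0],
    [[0, 0.48, -1.06], 0],
    [[0, 0.64, -1.62], 0],
    [[0, 0.73, -2.2], 0],
    [[0, 0.76, -2.78], 0]
  ]
}}

```text
time: 10.75
position: [470.4, 2.3, 113.6]
eef_rot: [-0.5, 0.5, 0.5, 0.5]
wrist_force: [3.4, 3.5, -3.4]
width: 23.2
```

Call:
{"api": "apply_moves", "payload": {
  "moves": [
    [[0, 0, 0], 0],
    [[0, 0, 0], 0],
    [[0, 0, 0], 0],
    [[0, 0, 0], 0],
    [[0, 0, 0], 0]
  ]
}}

```text
time: 11.25
position: [470.5, 2.0, 113.6]
eef_rot: [-0.5, 0.5, 0.5, 0.5]
wrist_force: [1.1, -2.4, -1.1]
width: 23.6
```

```bash
python3 chk.py 6.26; python3 - <<'E'
from h import *
# feeder yaw from housing screws (z~? solve at 90) in the initial images
for n in("top","scene"):
    c=viewer.capture(n);c["img"]=cv2.imread(f"pics/{n}0.png")[:,:,::-1].copy()
    im=rectify(c,88,420,630,-80,90,4);cv2.imwrite(f"pics/h_{n}.png",im[:,:,::-1])
    g=cv2.cvtColor(im,cv2.COLOR_RGB2GRAY)
    for z in(88,):
      b=cv2.SimpleBlobDetector_create
      p=cv2.SimpleBlobDetector_Params();p.filterByArea=True;p.minArea=200;p.maxArea=2500;p.filterByCircularity=True;p.minCircularity=.6;p.filterByConvexity=False;p.filterByInertia=False
      for k in b(p).detect(g): print(n,round(630-k.pt[1]/4,2),round(90-k.pt[0]/4,2),round(k.size,1))
E
```

```text
11.25 [470.5   2.  113.6] [ 1.1 -2.4 -1.1] 23.6 tcp ang 0.00024576808846105044 54.84096566265764
5 (array([526.00723215,   3.12367376,  44.09438347,   6.28444773]), np.float64(0.07157364421431085))
top 442.47 1.63 57.8
top 444.92 -56.8 32.1
top 445.02 61.14 30.3
top 602.24 -56.55 30.5
top 601.97 61.42 30.3
scene 455.03 -45.18 28.6
scene 611.55 -44.62 26.3
scene 454.0 72.09 37.4
scene 611.19 72.42 36.2
```

The wheel reads 6.284 and the housing yaw is about 0.002, so the knob is at home. Releasing and going straight up.

Call:
{"api": "apply_moves", "payload": {
  "moves": [
    [[0, 0, 0], 0],
    [[0, 0, 0], 0],
    [[0, 0, 0], 0],
    [[0, 0, 0], 0],
    [[0, 0, 0], 0]
  ],
  "claw": 100
}}

```text
time: 11.9
position: [470.4, 2.2, 113.5]
eef_rot: [-0.5, 0.5, 0.5, 0.5]
wrist_force: [-0.7, 0.5, -0.5]
width: 50.6
```

```bash
python3 chk.py 6.28
```

```text
11.9 [470.4   2.2 113.5] [-0.7  0.5 -0.5] 50.6 tcp ang 6.278964474688808 54.90148390028827
5 (array([525.99058763,   3.12778244,  44.08935771,   6.28222959]), np.float64(0.062170798812208376))
```

Call:
{"api": "apply_moves", "payload": {
  "moves": [
    [[-2, 0, 0], 0],
    [[-5, 0, 0], 0],
    [[-9, 0, 0], 0],
    [[-13, 0, 0], 0],
    [[-17, 0, 0], 0]
  ]
}}

```text
time: 12.45
position: [470.1, 2.0, 285.2]
eef_rot: [-0.5, 0.5, 0.5, 0.5]
wrist_force: [1.4, 0.6, 0.0]
width: 53.0
```

Call:
{"api": "apply_moves", "payload": {
  "moves": [
    [[0, 1, 4.5], 0],
    [[0, 2, 9], 0],
    [[0, 3, 13.5], 0],
    [[0, 4, 18], 0],
    [[0, 4, 22], 0]
  ]
}}

```text
time: 12.95
position: [429.0, 224.5, 283.8]
eef_rot: [-0.5, 0.499, 0.501, 0.5]
wrist_force: [0.8, -0.2, -0.2]
width: 52.9
```

Call:
{"api": "apply_moves", "payload": {
  "moves": [
    [[0, 1.7, 4.5], 0],
    [[0, 3.4, 9], 0],
    [[0, 5.1, 13.5], 0],
    [[0, 6.8, 18], 0],
    [[0, 6.8, 18], 0]
  ]
}}

```text
time: 13.45
position: [357.7, 408.3, 282.5]
eef_rot: [-0.502, 0.498, 0.503, 0.497]
wrist_force: [0.2, 0.1, -0.2]
width: 52.8
```

```bash
python3 chk.py 6.28; python3 - <<'E'
from h import *
s=observe();print(s["position"],s["joint_velocities"].round(3))
c=viewer.capture("top");P=holes(c);print(len(P),fit(P,6.28))
cv2.imwrite("pics/fin.png",np.vstack([c["img"],viewer.capture("scene")["img"]])[::1,:,::-1][:, :].copy())
a=viewer.capture("scene")["img"];im=np.hstack([c["img"][100:330,100:460],a[100:330+50,150:510][:230]]);cv2.imwrite("pics/fin2.png",im[:,:,::-1])
E
```

```text
13.45 [357.7 408.3 282.5] [ 0.2  0.1 -0.2] 52.8 tcp ang 5.103704374463531 439.5212411729113
5 (array([525.97086594,   3.06869491,  44.09194189,   6.28229296]), np.float64(0.07276483875548469))
[360.00472479 405.0781252  282.65601057] [ 0.036 -0.03   0.066  0.025  0.024  0.007  0.024]
5 (array([524.63384726,   1.39313609,  44.10018895,   6.28155428]), np.float64(0.040471789128669625))
```

View pics/fin2.png

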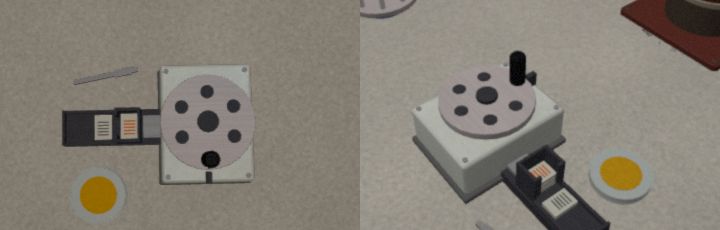

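The final views show the knob in line with the pointer, at (210,160) and (209,177) in the left view. One cassette lies on the tray at (103,127) and the robot is clear. I'll let the arm settle, then hand in.

Call:
{"api": "apply_moves", "payload": {
  "moves": [
    [[0, 0, 0], 0],
    [[0, 0, 0], 0],
    [[0, 0, 0], 0],
    [[0, 0, 0], 0],
    [[0, 0, 0], 0]
  ]
}}

```text
time: 14.15
position: [362.5, 401.9, 283.6]
eef_rot: [-0.5, 0.5, 0.5, 0.5]
wrist_force: [0.7, 0.3, -0.3]
width: 53.1
```

```bash
python3 -c "
from h import *
c=viewer.capture('top');print(fit(holes(c),6.28));print(back(c,203,227,28))
print(r.finish_job())"
```

```text
(array([524.64258776,   1.39382843,  44.10412704,   6.28148344]), np.float64(0.04306649981844033))
[524.12839978 164.16339279  28.        ]
the job is handed in; nothing more can be done
None
```

I gripped the crank knob, turned the flywheel once anticlockwise, and let go with the knob at the steel pointer. I then moved the arm clear and handed the job in at about 14 s of the 45 s allowed.

- **Wheel angle:** it started at about −0.08 rad. After release it read 6.2815 rad in the top camera and 6.2823 rad in the scene camera, within 0.002 rad of one full turn (6.283).
- **Cassette:** one cassette lies on the tray, about 163 mm from the axis as expected.
- **Forces:** readings at the wrist stayed under about 10 N at the end of each move while turning.
- **Disagreement:** the two cameras place the axis about 2 mm apart, about the stated calibration error, but they agree on the wheel angle.
- **Not measured:** I did not measure the pusher's return separately. I infer it from the full turn.

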